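Fetch the strainer basket from the deep drying rack with the hook rod

TASK

A small strainer basket hangs deep inside the narrow wire drying rack, locked on its prongs. Take the hook rod, reach in through the bail, gently push the sprung plate at the back until its keeper lips let go and, keeping it pushed, lift the bail off the prongs and draw the basket out on the hook. Set the basket down gently and upright on the middle of the ceramic trivet, then unhook and lay the rod down on the worktop clear of it; keep the fingers off the basket, do not force anything in the rack, and leave the other things where they stand.

Things in the scene. Friction and masses are not known exactly. Their poses are not given: they have to be found in the camera images.
- rack: Narrow wire drying rack, fixed, 170 x 112 x 218 mm, 94 mm clear between its wire sides; wires at both sides and on the roof, open only at the mouth. Origin on the worktop, on its middle line; z up, +x points from the mouth INTO the rack. Mouth plane at x = -75 mm, solid back panel at x = +87 mm. Nothing in or on the rack may be pressed with more than 14 N.
- seat (a point): Point on the rack, between the prongs that carry the bail bar; axes as the rack's; at rack x = 34, y = 0, z = 140 mm. Two steel prongs, 7 mm wide at y = +-22 mm (37 mm free between them), come from the back; each has a U seat here, floor at this height, 10 mm long in x, closed in front by an upturned end 10 mm high and behind by a hump 5 mm high.
- plate_home (a point): Point on the rack: where the front face of the white T-shaped sprung plate stands at rest, rack x = 60, y = 0, z = 130 mm (it does not move with the plate). Slippery stem between the prongs, 28 mm wide, z = 98 to 180 mm. It slides straight back (+x), 14 mm at most: 1.2 N to start, then 0.6 N per mm (7.2 N at 10 mm, 9.6 N at the hard stop), and springs forward when let go.
- lips_home (a point): Point on the rack: height of the underside (z = 150.5 mm) and rest place of the front ends (rack x = 29 mm) of the plate's two keeper lips (it does not move with them). They are 8 mm thick, lie above the prongs at y = +-18 to +-26 mm and overhang the bail bar, so that it cannot be lifted; they clear it once the plate is pushed in more than 8 mm.
- basket: Round perforated metal strainer basket, 65 to 110 g, cup 56 mm across and 55 mm high; origin at the centre of its flat underside (48 mm across), z up. A stirrup bail of 6 mm wire stands fixed over it: uprights at y = +-31 mm and a top bar along y. It starts hanging in the rack, bar in the prong seats, underside 36 mm above the worktop, axes parallel to the rack's.
- bail (a point): Middle of the basket's straight top bar (6 mm thick, along the basket's y), 107 mm above the basket's origin; 49 mm of free height between the cup's rim and the bar's underside, 56 mm free between the uprights.
- hook_rod: Telescopic hook rod, 0.2 kg, lying flat. Origin: centre of the underside of the black handle (110 mm along x, 18 mm wide, 30 mm high); +x along the rod to the hook, z up. Its end is an upturned hook, 8 mm long in x, hook top 31 mm above the handle's underside. The telescope is locked at an unknown length: the flat front end lies anywhere from x = 210 to 270 mm, not measured, to be found by feel.
- shaft (a point): Point on the rod's axis, 100 mm ahead of the handle's middle and 15 mm above the handle's underside. The shaft is a round tube (18 mm across at its collar) to x = 131 mm, then a flat bar 10 mm wide and 8 mm high (its top 19 mm above the handle's underside) up to the hook, which rises 12 mm above the bar.
- trivet: Round white ceramic trivet, fixed, 130 mm across and 10 mm thick, origin at the centre of its underside on the worktop.
- salt: Loose salt shaker, 44 mm across, 90 mm high, origin under its centre; bystander.
- jar: Loose spice jar, 44 mm across, 98 mm high, origin under its centre; bystander.
- mug: Loose mug, 106 x 73 x 88 mm, origin under its centre; bystander.
Things that resemble listed ones, but are neither listed nor needed, are in the scene too. Leave any green look-alike of the basket alone.

How it is judged:
On the way:
1. the basket hangs on the hook rod, drawn fully out of the rack (x of basket in the frame of rack below -0.105 m and height (world z) of basket above 0.02 m and contact force between hook_rod and basket above 0.2 N), for 0.2 s.
At the end, for the whole second after the job is handed in: The basket stands upright (within 0.1 rad) and still on the trivet, its centre within 35 mm of the trivet's centre, and the hook rod lies still on the worktop, its handle more than 75 mm from the trivet's centre and the rod not touching the basket (horizontal distance between basket and trivet below 0.035 m and angle between basket's own z axis and vertical below 0.1 rad and height (world z) of basket between 0.005 and 0.015 m and linear speed of each of basket, hook_rod below 0.02 m/s and contact force between hook_rod and basket below 0.05 N and height (world z) of hook_rod between -0.01 and 0.025 m and horizontal distance between hook_rod and trivet above 0.075 m).
It fails at once if the fingers touch the basket (contact force between the fingers and basket above 0.5 N).
It fails at once if something presses on the rack with more than 14 N (contact force between rack and anything else above 14 N).
It fails at once if the basket is dropped or pressed hard on the trivet (over 15 N) (contact force between basket and trivet above 15 N).
It fails at once if the salt shaker, spice jar or mug is moved by more than 20 mm (distance of any of salt, jar, mug from where it was at the start of the episode above 0.02 m).
It also fails if it takes over 72 s, if anything falls off the work surface, if the arm or the gripper's body presses on something with over 40 N, if the wrist force passes 120 N, or if a joint passes its speed limit or range.

ROBOT

A 7-joint arm with a two-finger parallel gripper is mounted at the origin on a cart in front of the work surface, level with it; the furniture and walls round the work are solid. World frame = base frame: x ahead of the robot, y to its left, z up, the work surface at z = 0. Lengths are in m, angles in rad, forces in N, time in s.
With the tool pointing down it reaches from about 0.4 to 0.9 m from the base axis. Payload 5.5 kg.
Tool frame: the origin (TCP) lies at the very end of the fingers, on their centre line; the grasp point (between the pads) lies 19 mm behind it; y points along the fingers, z is the direction in which the jaws open and shut, and the axes are right-handed (so a half turn about y gives the same grasp; the last joint's range is limited). The gripper opens to 85 mm and grips with 20 to 120 N. Pads are 22 mm wide; open, the fingers measure 114 mm over their backs; the gripper's body (76 mm by 85 mm) begins 54 mm behind the grasp point. The pads swing forward as they close: fully open they stand 13 mm farther back than shut.
Start: joints at [-1.029, 0.501, -0.427, 1.55, 0.221, 1.138, -0.21], TCP at [0.179, 0.625, 0.231] pointing down, gripper open.
Joint ranges: [-2.88, 2.88], [-0.31, 2.03], [-1.54, 1.56], [0.2, 2.42], [-1.41, 4.55], [0.19, 2.02], [-2.57, 2.57]. Speed limits (rad/s): [2.57, 2.57, 3.14, 3.14, 3.14, 3.14, 3.14].

INTERFACE

Orientations are given as a 3x3 rotation matrix whose columns are the frame's x, y, z axes.
In Python, from station import ctrl gives the robot as it stands.
- The arm moves only by the tool arm_command, never from a script. Its argument "rows" is a list of rows, each a list of 5 numbers: the shift along the tool's x, y, z in m, then the turn about the tool's y in degrees, then the gripper's target within -1 to 1 (shut at 1, half-way at 0, fully open at -1). In form: [[tx, ty, tz, twist, claw], ...]. A call has 1 to 10 rows; each row is the pose to reach, as a shift and turn from the pose commanded when the call began, along the tool's axes at that moment; what a row does not reach only later rows make up. A row lasts 1/10 s, in which the tool goes at most 50 mm and 8.59 degrees, less where a joint would pass 70% of its speed; a pose out of reach is approached as far as the arm can. A call with a gripper value outside its range is refused whole. The fingers move at their own pace and stop on an object; "newtons" is the grip in N (left out, the last holds). Time passes only in rows, so rows that repeat a pose let the fingers close. It gives the time, the measured TCP pose, the force and the opening at its end, in the units of the state.
- ctrl.get_state(): the state, without advancing time (a new reading comes with each control period).
- ctrl.capture(name): name is "scene" or "side" or "wrist"; returns the picture (480x640x3 uint8, blue, green, red); there is no depth.
- ctrl.camera_model(name): a dict with "vertical_fov" (degrees; the focal length in pixels is half the picture's height over the tangent of half this angle, whatever the lens; pixels are square), "cx", "cy" (the principal point, pixels), "pose" (4x4, takes a point from camera to world coordinates). Camera axes: x right, y down, z forward; pixel columns grow to the right and rows downward; lengths in m; the calibration is good to about 2 mm. A picture is of the moment at which its call begins: read the wrist's pose just before it. camera_model takes no time and is no camera call; for the wrist camera it gives the pose at the moment of the call.
- ctrl.hand_in(): hands the job in, once; it reports no verdict.
Trained networks look in the newest picture that a camera, given by its name, has taken for a name from the list of things; names that differ only in an ending like _2 or _b are one class to them, and where a whole thing is asked for, a point or a joint stands for the part that bears it (a point fixed in the world has none). Each returns a list of dicts, best first, with "score" (0 to 1); they miss things now and then, are a little off and sometimes report something else, mostly with a low value. They report only what shows in the picture. A call takes as long as a camera call. They do not tell look-alikes from the thing itself.
- ctrl.look_for(target, camera): "extent" ([left, top, right, bottom] in pixels, round what is visible of it).
- ctrl.regions_of(target, camera): "region" (480x640 bool, what is visible of it) and "extent" ([left, top, right, bottom] in pixels, round what is visible of it).
The state is a dict: "time_s": time; "joints": joint angles; "qvel": joint speeds; "joint_efforts": joint torques, N m; "ee_pos": TCP position; "ee_rot": TCP orientation; "force": force on the tool from outside, world axes, zero at the start; "ft_torque": the same for the moment, N m; "grip_width": finger opening in m.
Only numpy, scipy, OpenCV 4.12 (cv2) and the standard library are available. Lean on these libraries where they do the work, as an engineer would, in place of code of your own. Each camera call takes 0.05 s, during which the arm holds its last target.

## Working session

There is one attempt and no reset: what is moved stays moved. The work goes in short steps, Python scripts to look and compute and a tool call to move; the robot and the scene stay as the last step left them, time stands still between calls to the robot, and variables do not carry over. Pictures are saved under pics/ and viewed, and the job is handed in when it is done.

Besides the shell and the picture viewer there is one more tool, called in YAML: its name, and indented under it one key for each argument. arm_command: Moves the arm, as the interface text tells. Its arguments: {"type":"object","properties":{"rows":{"type":"array","items":{"type":"array","items":{"type":"number"}}},"newtons":{"type":"number"}},"required":["rows"]}

```bash
ls; mkdir -p pics
python3 - <<'E'
from station import ctrl
import cv2,numpy as np
s=ctrl.get_state()
print({k:np.round(v,3).tolist() for k,v in s.items()})
for n in ["scene","side","wrist"]:
    im=ctrl.capture(n); cv2.imwrite(f"pics/{n}0.png",im)
    m=ctrl.camera_model(n); print(n,m["vertical_fov"],m["cx"],m["cy"],np.round(m["pose"],3).tolist(), m.keys())
E
```

```text
pics
{'time_s': 0.0, 'joints': [-1.029, 0.502, -0.427, 1.551, 0.221, 1.138, -0.21], 'qvel': [0.001, -0.001, 0.0, 0.002, -0.001, -0.001, 0.0], 'joint_efforts': [-0.001, -56.951, -5.816, -28.094, 0.011, 0.012, -0.0], 'ee_pos': [0.179, 0.624, 0.23], 'ee_rot': [[0.961, -0.001, 0.275], [-0.275, -0.002, 0.961], [-0.0, -1.0, -0.002]], 'force': [-0.487, 0.327, 0.752], 'ft_torque': [-0.018, 0.011, -0.006], 'grip_width': 0.085}
scene 57.47655229020516 322.4104835771188 242.61391600910804 [[0.797, -0.47, 0.38, 0.161], [-0.604, -0.631, 0.487, -0.641], [0.011, -0.617, -0.787, 0.899], [0.0, 0.0, 0.0, 1.0]] dict_keys(['vertical_fov', 'cx', 'cy', 'pose'])
side 47.438249727658274 310.0835676877371 241.607103574308 [[0.886, -0.173, 0.429, 0.02], [-0.463, -0.352, 0.813, -1.175], [0.01, -0.92, -0.392, 0.627], [0.0, 0.0, 0.0, 1.0]] dict_keys(['vertical_fov', 'cx', 'cy', 'pose'])
wrist 59.93307402474087 317.70060732193195 230.04891382078543 [[0.275, 0.923, 0.269, 0.111], [0.961, -0.264, -0.079, 0.645], [-0.002, 0.28, -0.96, 0.373], [0.0, 0.0, 0.0, 1.0]] dict_keys(['vertical_fov', 'cx', 'cy', 'pose'])
```

View pics/scene0.png

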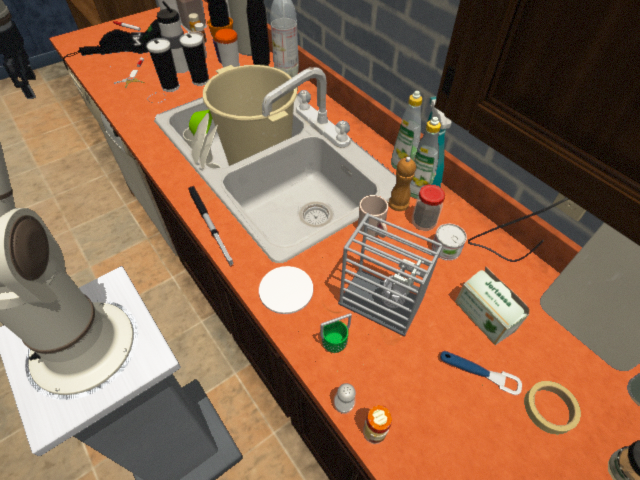

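View pics/side0.png

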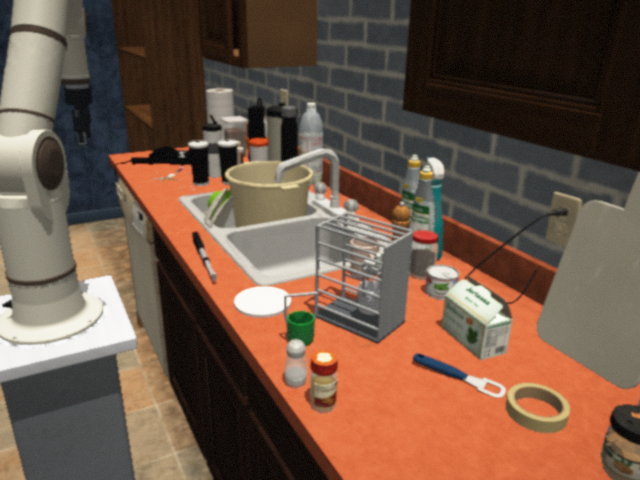

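View pics/wrist0.png

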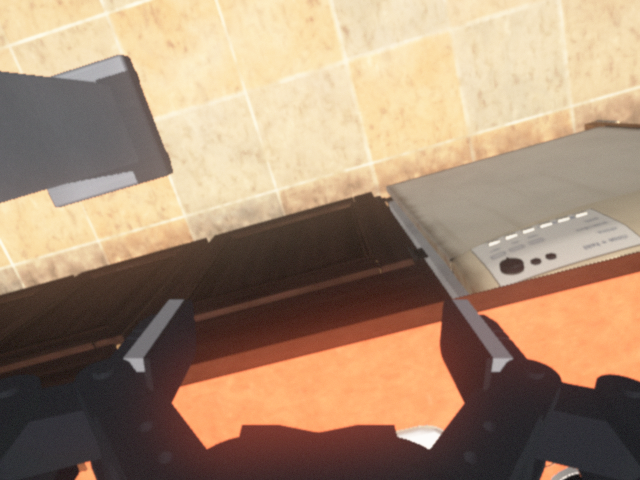

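```bash
cat > h.py <<'E'
from station import ctrl
import cv2,numpy as np
def cam(n):
    m=ctrl.camera_model(n); f=240/np.tan(np.radians(m["vertical_fov"]/2)); return f,m["cx"],m["cy"],np.array(m["pose"])
def ray(c,u,v):
    f,cx,cy,P=c; d=P[:3,:3]@np.array([(u-cx)/f,(v-cy)/f,1]); return P[:3,3],d
def onz(c,u,v,z):
    o,d=ray(c,u,v); return o+d*(z-o[2])/d[2]
def proj(c,X):
    f,cx,cy,P=c; X=np.atleast_2d(X); q=(X-P[:3,3])@P[:3,:3]; return np.c_[cx+f*q[:,0]/q[:,2],cy+f*q[:,1]/q[:,2]]
E
python3 - <<'E'
from h import *
for n in ["scene","side"]:
    ctrl.capture(n); c=cam(n)
    for t in ["rack","basket","hook_rod","trivet","salt","jar","mug"]:
        for d in ctrl.look_for(t,n)[:3]:
            e=d["extent"]; print(n,t,np.round(e).tolist(),round(d["score"],2),np.round(onz(c,(e[0]+e[2])/2,(e[1]+e[3])/2,0),3))
a=cv2.imread("pics/scene0.png"); b=cv2.imread("pics/side0.png")
cv2.imwrite("pics/c1.png",cv2.resize(a[200:350,310:460],None,fx=4,fy=4,interpolation=cv2.INTER_CUBIC))
cv2.imwrite("pics/c2.png",cv2.resize(b[200:350,280:430],None,fx=4,fy=4,interpolation=cv2.INTER_CUBIC))
cv2.imwrite("pics/c3.png",cv2.resize(a[170:320,170:320],None,fx=4,fy=4,interpolation=cv2.INTER_CUBIC))
E
```

```text
scene rack [338.0, 214.0, 442.0, 337.0] 0.93 [ 0.667 -0.265 -0.   ]
scene basket [325.0, 314.0, 348.0, 353.0] 0.78 [ 0.464 -0.311  0.   ]
scene basket [379.0, 267.0, 407.0, 311.0] 0.7 [ 0.645 -0.3    0.   ]
scene hook_rod [189.0, 187.0, 230.0, 266.0] 0.91 [0.386 0.14  0.   ]
scene trivet [260.0, 264.0, 310.0, 315.0] 0.88 [ 0.437 -0.145  0.   ]
scene trivet [365.0, 404.0, 392.0, 443.0] 0.3 [ 0.41  -0.512  0.   ]
scene salt [332.0, 386.0, 358.0, 412.0] 0.66 [ 0.387 -0.436  0.   ]
scene salt [191.0, 186.0, 229.0, 264.0] 0.23 [0.388 0.143 0.   ]
scene jar [362.0, 405.0, 392.0, 444.0] 0.78 [ 0.406 -0.513  0.   ]
scene jar [341.0, 212.0, 442.0, 336.0] 0.64 [ 0.673 -0.265  0.   ]
scene mug [356.0, 195.0, 386.0, 234.0] 0.73 [ 0.763 -0.085  0.   ]
side rack [314.0, 213.0, 412.0, 340.0] 0.7 [ 0.722 -0.135  0.   ]
side basket [280.0, 293.0, 317.0, 343.0] 0.96 [ 0.485 -0.244  0.   ]
side basket [355.0, 266.0, 381.0, 314.0] 0.81 [ 0.693 -0.202  0.   ]
side hook_rod [197.0, 231.0, 219.0, 277.0] 0.73 [0.412 0.173 0.   ]
side hook_rod [358.0, 265.0, 382.0, 313.0] 0.6 [ 0.7   -0.198  0.   ]
side trivet [234.0, 285.0, 291.0, 319.0] 0.7 [ 0.442 -0.142  0.   ]
side trivet [191.0, 229.0, 220.0, 278.0] 0.44 [0.406 0.178 0.   ]
side salt [284.0, 339.0, 307.0, 387.0] 0.77 [ 0.405 -0.389  0.   ]
side jar [309.0, 347.0, 336.0, 414.0] 0.55 [ 0.425 -0.459  0.   ]
side mug [352.0, 241.0, 382.0, 277.0] 0.96 [ 0.788 -0.051  0.   ]
```

View pics/c1.png

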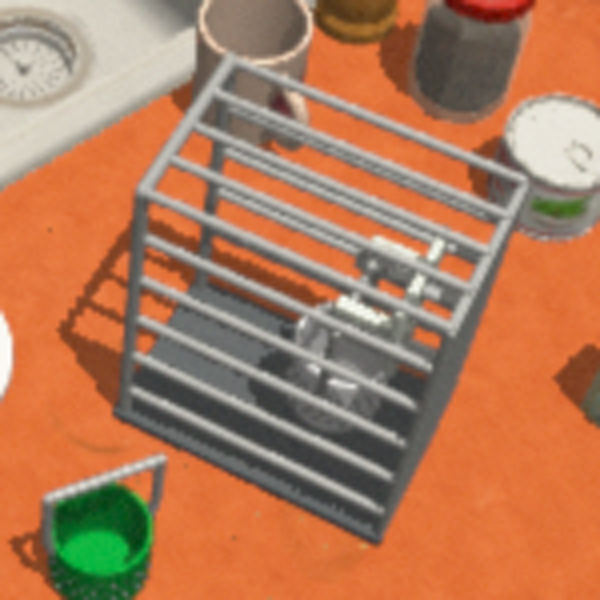

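View pics/c2.png

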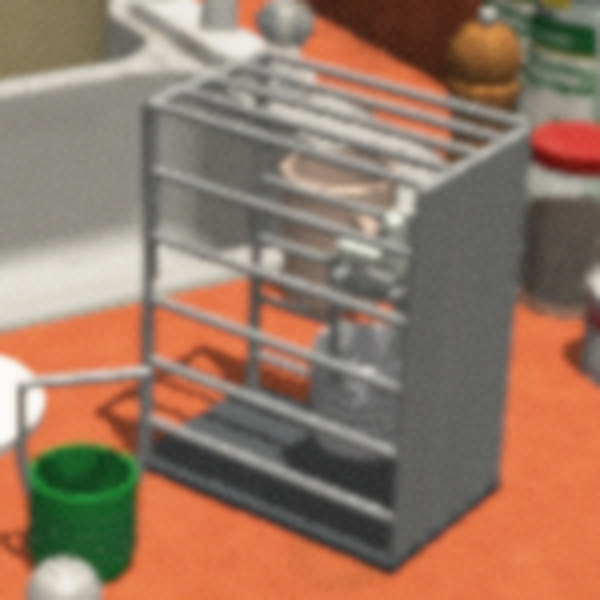

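View pics/c3.png

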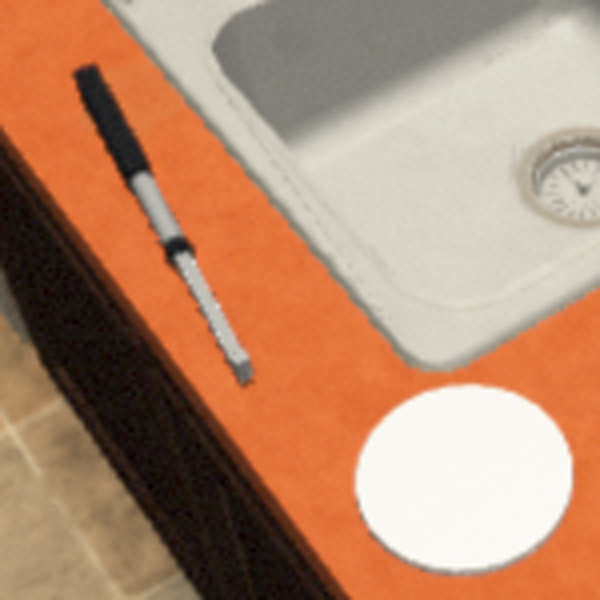

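```bash
cat > fit.py <<'E'
from h import *
from scipy.optimize import least_squares
o=[("scene",(339.5,303),(-75,-56,0)),("scene",(405,335),(95,-56,0)),
("scene",(345.5,247.5),(-72,-53,215)),("scene",(367.5,214.5),(-72,53,215)),("scene",(441,245.5),(92,53,217)),("scene",(424,282),(92,-53,217)),
("side",(318,225.7),(-72,-53,215)),("side",(346.3,214.5),(-72,53,215)),("side",(411,231),(92,53,217)),("side",(384.5,247.5),(92,-53,217)),
("side",(317.5,317.5),(-75,-56,0)),("side",(378.7,341),(95,-56,0)),("side",(404.5,321.7),(95,56,0))]
C={n:cam(n) for n in["scene","side"]}
def T(p,X):
    c,s=np.cos(p[2]),np.sin(p[2]); X=np.atleast_2d(X); return X@np.array([[c,s,0],[-s,c,0],[0,0,1]])+[p[0],p[1],0]
if __name__=="__main__":
    f=lambda p:np.concatenate([(proj(C[n],T(p,np.array(X)/1000))[0]-uv) for n,uv,X in o])
    for y0 in(-1,-.5,0,.5):
        r=least_squares(f,[.65,-.25,y0]); print(r.x,r.cost)
    print(np.round(r.fun.reshape(-1,2),1).tolist())
    for n in C:
        im=cv2.imread(f"pics/{n}0.png")
        P=lambda X:proj(C[n],T(r.x,np.array(X)/1000))
        big=cv2.resize(im[190:350,280:460],None,fx=4,fy=4,interpolation=cv2.INTER_CUBIC)
        def L(a,b,col):
            q=((P([a,b])-[280,190]+.5)*4).astype(int); cv2.line(big,tuple(map(int,q[0])),tuple(map(int,q[1])),col,1)
        for y in(-56,56):
            L((-75,y,0),(95,y,0),(255,0,0));L((-75,y,218),(95,y,218),(255,0,0));L((-75,y,0),(-75,y,218),(0,255,255));L((95,y,0),(95,y,218),(255,0,0))
        for z in(0,218): L((-75,-56,z),(-75,56,z),(0,255,255));L((95,-56,z),(95,56,z),(255,0,0))
        L((34,-31,143),(34,31,143),(0,0,255));L((34,-31,143),(34,-31,91),(0,0,255));L((34,31,143),(34,31,91),(0,0,255))
        L((60,-14,98),(60,-14,180),(0,255,0));L((60,14,98),(60,14,180),(0,255,0))
        cv2.imwrite(f"pics/fit_{n}.png",big)
E
python3 fit.py
```

```text
[ 0.59722716 -0.29938753 -1.16105994] 31.777800683040738
[ 0.59722715 -0.29938753 -1.16105977] 31.777800683221148
[ 0.59722716 -0.29938753 -1.16105982] 31.77780068310825
[ 0.59722716 -0.29938753 -1.1610599 ] 31.777800683038514
[[-0.8, 0.6], [0.6, 1.4], [-0.4, 0.2], [0.9, -1.5], [2.0, -2.5], [-0.5, -0.0], [-1.4, 0.4], [0.2, -1.8], [1.6, -1.2], [0.3, -1.7], [-4.3, -0.9], [-0.2, 3.4], [1.6, 0.4]]
```

View pics/fit_scene.png

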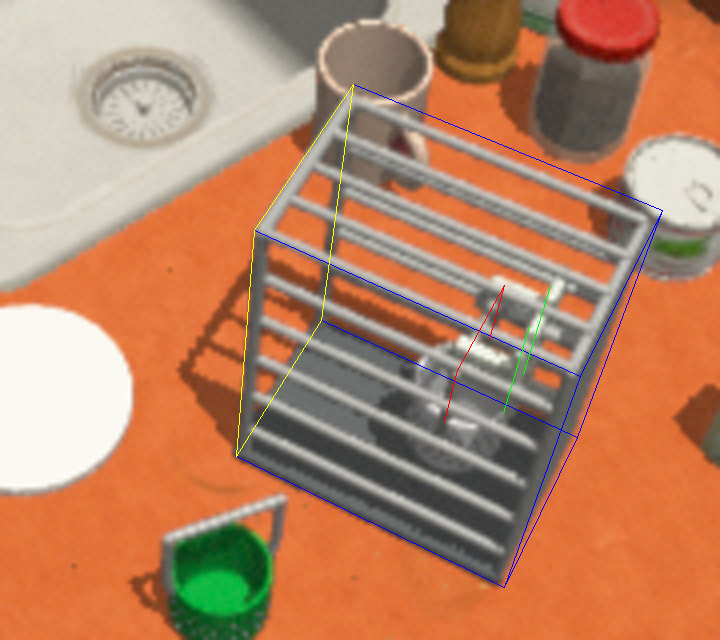

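View pics/fit_side.png

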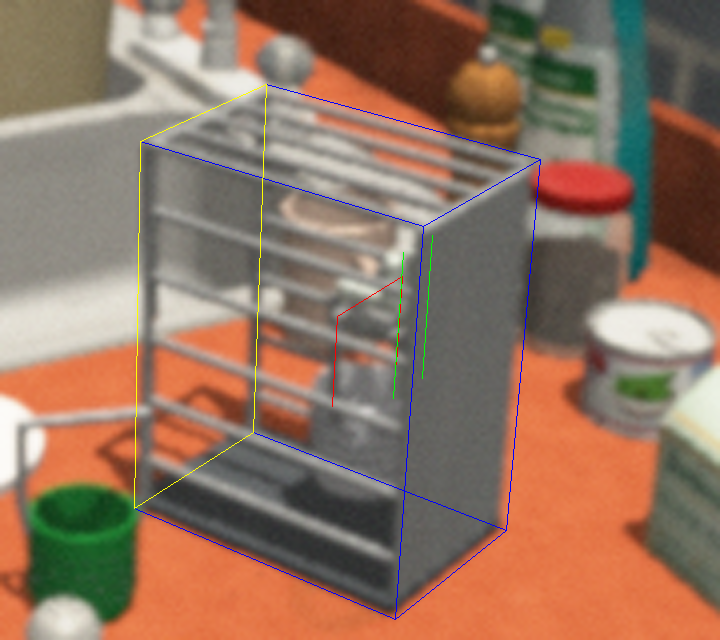

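Run:
```python
from h import *
c=cam("scene")
off=np.array([170,170]); g=lambda x,y:(x/4+170,y/4+170)
a=onz(c,*g(88,70),.02);b=onz(c,*g(140,178),.02);t=onz(c,*g(243,365),.02)
print(a,b,t,np.linalg.norm(a-b),np.linalg.norm(t-(a+b)/2),np.degrees(np.arctan2(*(t-a)[[1,0]])))
print(proj(c,[[.44,-.145,0]]), onz(c,285,289,.01))
```

```text
[0.41005557 0.28042714 0.02      ] [0.39131338 0.1673409  0.02      ] [ 0.36935245 -0.00845718  0.02      ] 0.1146288265748784 0.2344442971261199 -98.02004571508967
[[286.15875264 288.7770747 ]] [ 0.43434318 -0.14938138  0.01      ]
```

arm_command:
  rows:
    - [0.015,0.004,-0.015,4,-1]
    - [0.045,0.01,-0.045,11,-1]
    - [0.08,0.018,-0.08,19,-1]
    - [0.12,0.028,-0.12,27.5,-1]
    - [0.16,0.038,-0.16,36,-1]
    - [0.2,0.048,-0.2,44.5,-1]
    - [0.24,0.058,-0.24,53,-1]
    - [0.28,0.066,-0.28,61.5,-1]
    - [0.31,0.074,-0.31,70,-1]
    - [0.323,0.08,-0.325,78,-1]

```text
time_s: 1.95
ee_pos: [0.4009, 0.2229, 0.152]
ee_rot: [[-0.075, 0.002, 0.997], [-0.997, 0.001, -0.075], [-0.001, -1.0, 0.002]]
force: [1.1, 0.0, -0.3]
grip_width: 0.0852
```

arm_command:
  rows:
    - [0,0,0,4,-1]
    - [0,0,0,4,-1]
    - [0,0,0,4,-1]

```text
time_s: 2.25
ee_pos: [0.3994, 0.2253, 0.1518]
ee_rot: [[-0.135, 0.0, 0.991], [-0.991, 0.001, -0.135], [-0.001, -1.0, 0.0]]
force: [0.5, -0.1, -0.1]
grip_width: 0.0853
```

Run:
```python
from h import *
s=ctrl.get_state(); print(s["time_s"],np.round(s["ee_pos"],4),np.round(s["ee_rot"],3).tolist(),np.round(s["joints"],2))
im=ctrl.capture("wrist"); cv2.imwrite("pics/w1.png",im); np.save("w1.npy",ctrl.camera_model("wrist")["pose"])
for d in ctrl.regions_of("hook_rod","wrist")[:2]: print(d["extent"],d["score"])
```

```text
2.25 [0.3994 0.2253 0.1518] [[-0.135, 0.0, 0.991], [-0.991, 0.001, -0.135], [-0.001, -1.0, 0.0]] [-0.56  0.24 -0.02  2.1   0.01  0.8  -0.71]
[300.4, 135.1, 332.8, 430.7] 0.58
```

View pics/w1.png

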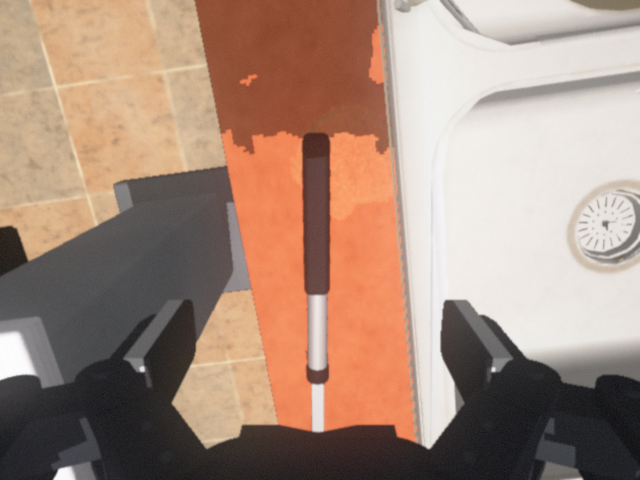

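Run:
```python
from h import *
c=cam("wrist"); c=(c[0],c[1],c[2],np.load("w1.npy"))
for z in(.03,.015):
  a=onz(c,316,137,z);b=onz(c,317,294,z);m=onz(c,318,370,z);print(a,b,m,np.linalg.norm(a-b),np.degrees(np.arctan2(*(b-a)[[1,0]])),(a+b)/2)
print(proj(c,[[.3994,.2253,.0],[.3994,.2253,.15]]))
```

```text
[0.40567649 0.28013173 0.03      ] [0.39185939 0.17450471 0.03      ] [0.38432929 0.11401636 0.03      ] 0.10652689432156355 -97.45256636742242 [0.39876794 0.22731822 0.03      ]
[0.40546274 0.27917239 0.015     ] [0.39086249 0.16755849 0.015     ] [0.38290559 0.1036417  0.015     ] 0.11256478316098832 -97.4525663674224 [0.39816261 0.22336544 0.015     ]
[[317.93636989 211.72297327]
 [317.56563629 305.47727937]]
```

arm_command:
  rows:
    - [0.003,0.02,0,0,-1]
    - [0.008,0.055,0,0,-1]
    - [0.012,0.09,-0.001,0,-1]
    - [0.012,0.12,-0.001,0,-1]
    - [0.012,0.138,-0.001,0,-1]
    - [0.012,0.145,-0.001,0,-1]
    - [0.012,0.145,-0.001,0,-1]
    - [0.012,0.145,-0.001,0,1]
    - [0.012,0.145,-0.001,0,1]
    - [0.012,0.145,-0.001,0,1]
  newtons: 100

```text
time_s: 3.35
ee_pos: [0.3977, 0.2131, 0.0075]
ee_rot: [[-0.138, 0.002, 0.99], [-0.99, 0.001, -0.138], [-0.001, -1.0, 0.002]]
force: [0.5, -0.6, -1.0]
grip_width: 0.0443
```

arm_command:
  rows:
    - [0,0,0,0,1]
    - [0,0,0,0,1]
    - [0,0,0,0,1]
    - [0,0,0,0,1]
    - [0,0,0,0,1]
  newtons: 100

```text
time_s: 3.85
ee_pos: [0.3973, 0.2127, 0.0073]
ee_rot: [[-0.139, 0.001, 0.99], [-0.99, 0.0, -0.139], [-0.001, -1.0, 0.001]]
force: [-1.2, -1.4, 8.8]
grip_width: 0.016
```

arm_command:
  rows:
    - [0,-0.01,0,0,1]
    - [0,-0.035,0,0,1]
    - [0,-0.065,0,0,1]
    - [0,-0.087,0,0,1]
    - [0.01,-0.095,0.005,-2,1]
    - [0.03,-0.095,0.015,-6,1]
    - [0.06,-0.095,0.03,-11,1]
    - [0.09,-0.095,0.045,-16,1]
    - [0.12,-0.095,0.06,-21,1]
    - [0.15,-0.095,0.075,-26,1]

```text
time_s: 4.85
ee_pos: [0.4503, 0.0523, 0.1019]
ee_rot: [[0.313, -0.0, 0.95], [-0.95, 0.0, 0.313], [-0.0, -1.0, -0.0]]
force: [-0.0, -0.6, -1.9]
grip_width: 0.0162
```

Run:
```python
from h import *
s=ctrl.get_state(); print(s["time_s"],np.round(s["ee_pos"],4),np.round(s["ee_rot"],3).tolist(),np.round(s["joints"],2),s["grip_width"],s["force"],s["ft_torque"])
im=ctrl.capture("scene"); cv2.imwrite("pics/s2.png",im)
```

```text
4.85 [0.4503 0.0523 0.1019] [[0.313, -0.0, 0.95], [-0.95, 0.0, 0.313], [-0.0, -1.0, -0.0]] [-0.14  0.32 -0.04  2.15  0.02  0.68  0.13] 0.016189562557070446 [-0.02223821 -0.55608739 -1.86256098] [ 0.0795902  -0.02642601 -0.00364509]
```

View pics/s2.png

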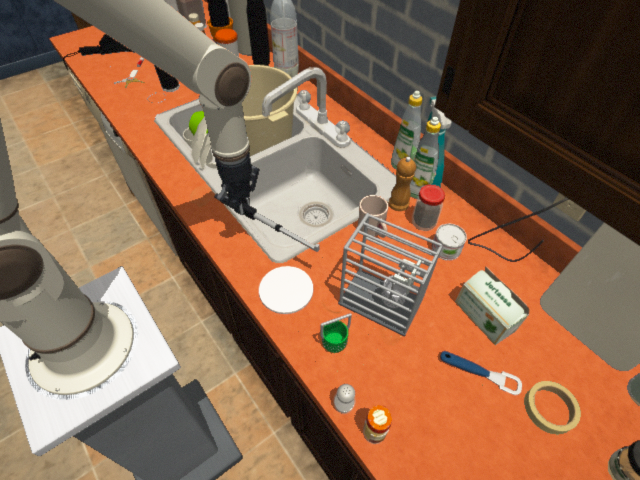

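arm_command:
  rows:
    - [0.02,0,0,-3,1]
    - [0.04,0,-0.001,-5,1]
    - [0.05,0,-0.001,-5.5,1]
    - [0.05,0,-0.001,-5.5,1]
    - [0.05,0,-0.001,-5.5,1]

```text
time_s: 5.4
ee_pos: [0.4645, 0.0061, 0.1016]
ee_rot: [[0.398, -0.0, 0.917], [-0.917, 0.0, 0.398], [-0.0, -1.0, -0.0]]
force: [1.4, 0.0, -2.3]
grip_width: 0.0158
```

Run:
```python
from h import *
s=ctrl.get_state(); print(s["time_s"],np.round(s["ee_pos"],4),np.round(s["ee_rot"],3).tolist(),s["force"])
for n in("scene","side","wrist"):
    im=ctrl.capture(n); cv2.imwrite(f"pics/{n}3.png",im)
    if n=="scene": cv2.imwrite("pics/s3c.png",cv2.resize(im[170:340,220:460],None,fx=3.3,fy=3.3,interpolation=cv2.INTER_CUBIC))
    if n=="side": cv2.imwrite("pics/d3c.png",cv2.resize(im[170:350,200:430],None,fx=3.3,fy=3.3,interpolation=cv2.INTER_CUBIC))
np.save("w3.npy",ctrl.camera_model("wrist")["pose"])
```

```text
5.4 [0.4645 0.0061 0.1016] [[0.398, -0.0, 0.917], [-0.917, 0.0, 0.398], [-0.0, -1.0, -0.0]] [ 1.38384891  0.0198375  -2.3046382 ]
```

View pics/s3c.png

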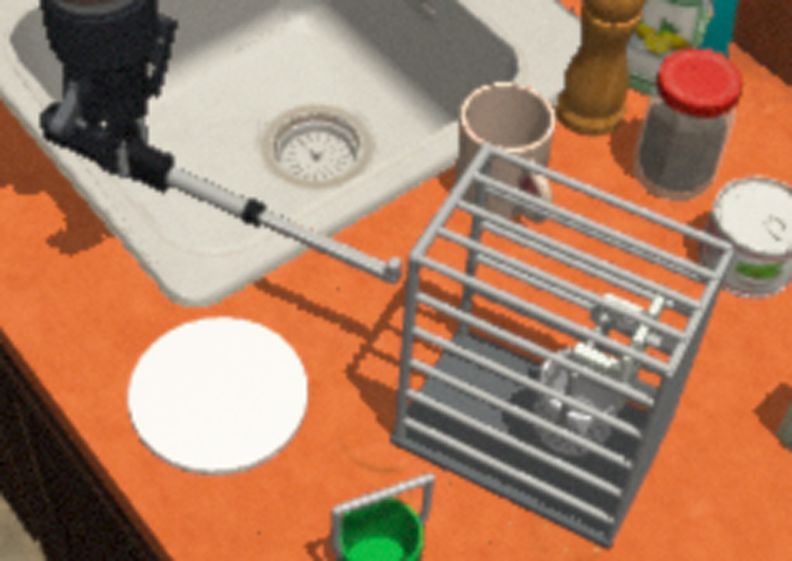

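View pics/d3c.png

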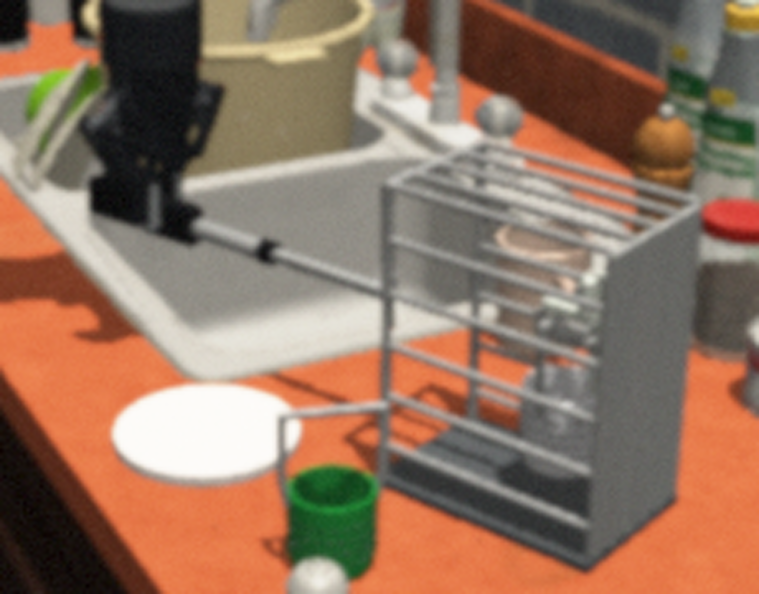

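View pics/wrist3.png

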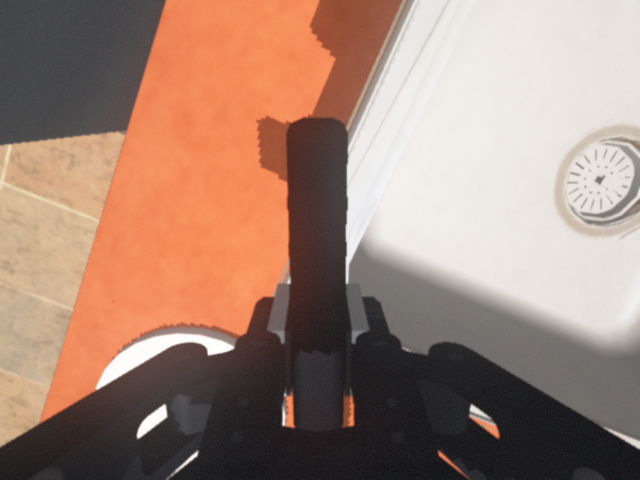

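Run:
```python
from h import *
from fit import T
s=ctrl.get_state(); R=np.array(s["ee_rot"]);p=np.array(s["ee_pos"])
dx=R[:,0]; print(np.degrees(np.arctan2(dx[1],dx[0])))
rk=[.59723,-.29939,-1.16106]
q=np.linalg.inv(np.array([[np.cos(rk[2]),-np.sin(rk[2])],[np.sin(rk[2]),np.cos(rk[2])]]))@(p[:2]-rk[:2]); print("tcp in rack",q)
for n,off,k in(("scene",(220,170),3.3),("side",(200,170),3.3)):
    c=cam(n); im=cv2.imread(f"pics/{n}3.png")[170:350,220-20*(n=="side"):460]; im=cv2.resize(im,None,fx=k,fy=k,interpolation=cv2.INTER_CUBIC)
    z=0.1016-.0073
    def pt(X): a=(proj(c,X)[0]-off+.5)*k; return int(a[0]),int(a[1])
    b=p.copy()
    for L in(.10,.15,.197,.217,.237):
        X=b+dx*L; X[2]=z+.019; cv2.circle(im,pt(X),2,(0,0,255),-1)
    for X in([34,-31,143],[34,31,143],[34,-31,91],[34,31,91],[24,-22,150],[24,22,150]): cv2.circle(im,pt(T(rk,np.array(X)/1000.)[0]),2,(255,0,255),-1)
    for X in([60,-14,98],[60,14,98],[60,-14,180],[60,14,180]): cv2.circle(im,pt(T(rk,np.array(X)/1000.)[0]),2,(0,255,0),-1)
    cv2.imwrite(f"pics/o3{n}.png",im)
```

```text
-66.3978634881122
tcp in rack [-3.33689776e-01  2.89991480e-04]
```

View pics/o3scene.png

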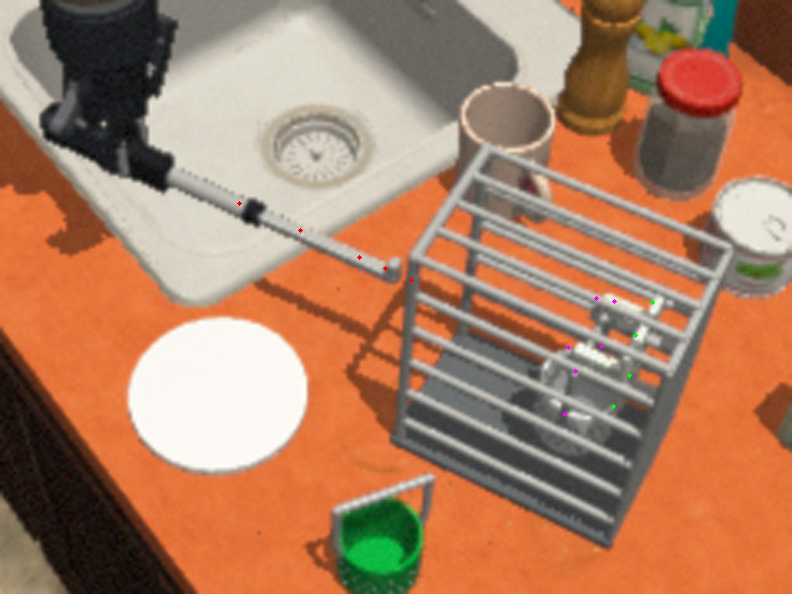

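View pics/o3side.png

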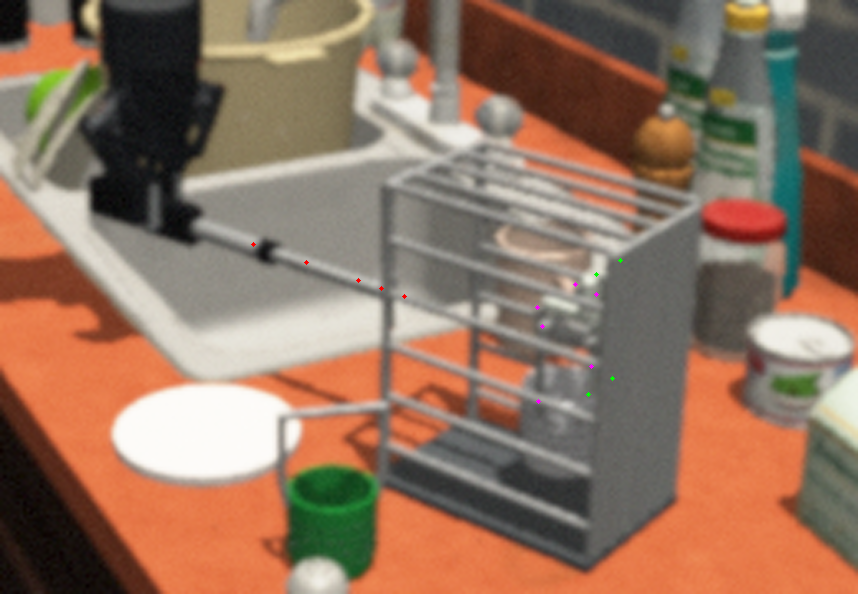

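Run:
```python
from h import *
from fit import T
rk=[.59723,-.29939,-1.16106]
im=cv2.imread("pics/scene3.png"); k=8; off=np.array([365,240])
im=cv2.resize(im[240:310,365:455],None,fx=k,fy=k,interpolation=cv2.INTER_CUBIC); c=cam("scene")
def pt(X): a=(proj(c,T(rk,np.array(X)/1000.))[0]-off+.5)*k; return int(a[0]),int(a[1])
for sgn in(-1,1):
    P=[pt((x,sgn*y,158.5)) for x,y in((29,18),(29,26),(60,26),(60,18))]
    cv2.polylines(im,[np.array(P)],True,(255,0,0),1)
cv2.polylines(im,[np.array([pt((34,y,z)) for y,z in((-31,91),(-31,146),(31,146),(31,91))])],False,(0,0,255),1)
cv2.polylines(im,[np.array([pt((60,y,z)) for y,z in((-14,98),(-14,180),(14,180),(14,98))])],True,(0,160,0),1)
cv2.imwrite("pics/lips.png",im)
```

```text
(no output)
```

View pics/lips.png

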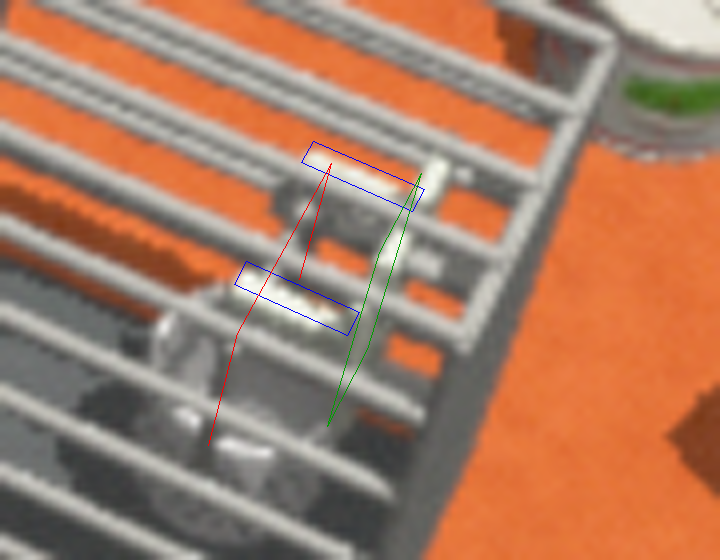

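arm_command:
  rows:
    - [0.01,0,0,0,1]
    - [0.03,0,0,0,1]
    - [0.05,0,0,0,1]
    - [0.07,0,0,0,1]
    - [0.09,0,0,0,1]
    - [0.11,0,0,0,1]
    - [0.125,0,0,0,1]
    - [0.138,0,0,0,1]
    - [0.145,0,0,0,1]
    - [0.145,0,0,0,1]

```text
time_s: 6.55
ee_pos: [0.523, -0.1281, 0.1014]
ee_rot: [[0.398, 0.0, 0.917], [-0.917, -0.0, 0.398], [0.0, -1.0, -0.0]]
force: [-0.4, -0.5, -0.6]
grip_width: 0.0165
```

Run:
```python
from h import *
s=ctrl.get_state(); print(s["time_s"],np.round(s["ee_pos"],4),np.round(s["ee_rot"],3).tolist(),s["force"],s["ft_torque"])
im=ctrl.capture("scene"); cv2.imwrite("pics/s4.png",cv2.resize(im[190:340,280:460],None,fx=4.4,fy=4,interpolation=cv2.INTER_CUBIC))
```

```text
6.55 [ 0.523  -0.1281  0.1014] [[0.398, 0.0, 0.917], [-0.917, -0.0, 0.398], [0.0, -1.0, -0.0]] [-0.37456271 -0.47289935 -0.59586926] [0.01384788 0.02175946 0.01347296]
```

View pics/s4.png

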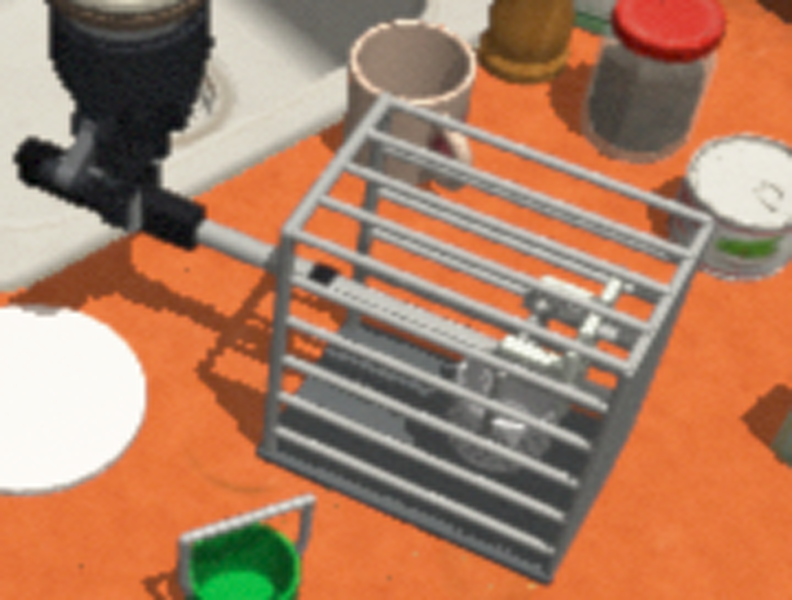

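arm_command:
  rows:
    - [0.005,0,0,0,1]
    - [0.012,0,0,0,1]
    - [0.018,0,0,0,1]
    - [0.02,0,0,0,1]
    - [0.02,0,0,0,1]

```text
time_s: 7.1
ee_pos: [0.5308, -0.1458, 0.1014]
ee_rot: [[0.399, -0.0, 0.917], [-0.917, 0.0, 0.399], [-0.0, -1.0, -0.0]]
force: [-0.1, -0.1, -1.3]
grip_width: 0.016
```

arm_command:
  rows:
    - [0.003,0,0,0,1]
    - [0.006,0,0,0,1]
    - [0.006,0,0,0,1]

```text
time_s: 7.4
ee_pos: [0.5328, -0.1504, 0.1012]
ee_rot: [[0.4, -0.001, 0.917], [-0.917, 0.001, 0.4], [-0.001, -1.0, -0.001]]
force: [-1.3, 3.0, -0.9]
grip_width: 0.0162
```

arm_command:
  rows:
    - [0.002,0,0,0,1]
    - [0.004,0,0,0,1]
    - [0.006,0,0,0,1]
    - [0.006,0,0,0,1]
    - [0.006,0,0,0,1]

```text
time_s: 7.9
ee_pos: [0.5348, -0.1549, 0.101]
ee_rot: [[0.4, -0.002, 0.916], [-0.916, 0.002, 0.4], [-0.003, -1.0, -0.001]]
force: [-3.7, 6.1, -1.4]
grip_width: 0.0164
```

Run:
```python
from h import *
for i in range(3):
    s=ctrl.get_state(); print(s["time_s"],np.round(s["ee_pos"],4),np.array(s["force"])@np.array(s["ee_rot"]),s["ft_torque"])
    im=ctrl.capture("scene" if i!=1 else "side"); cv2.imwrite(f"pics/s5_{i}.png",im)
cv2.imwrite("pics/s5.png",cv2.resize(im[235:315,350:450],None,fx=7.5,fy=7.5,interpolation=cv2.INTER_CUBIC))
```

```text
7.9 [ 0.5348 -0.1549  0.101 ] [-7.0060025   1.44424236 -0.92485025] [ 1.20904568  0.51337086 -0.01494386]
7.95 [ 0.5347 -0.1549  0.101 ] [-6.79767688  0.30752783 -0.37002711] [ 1.24666718  0.51608531 -0.04834582]
8.0 [ 0.5347 -0.1549  0.101 ] [-7.41530718  2.09440166 -0.29286977] [ 1.20698748  0.53305681 -0.0230892 ]
```

View pics/s5.png

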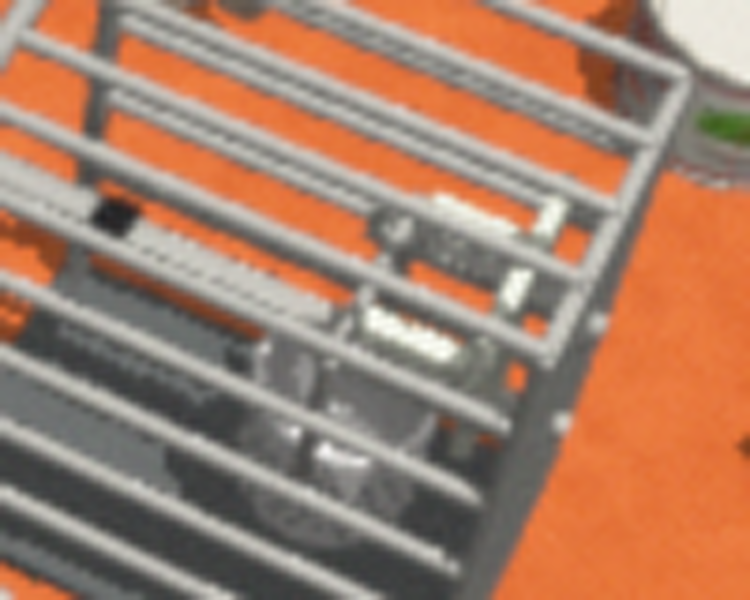

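arm_command:
  rows:
    - [0.0015,0,0,0,1]
    - [0.0015,-0.004,0,0,1]
    - [0.0015,-0.01,0,0,1]
    - [0.0015,-0.017,0,0,1]
    - [0.0015,-0.022,0,0,1]
    - [0.0015,-0.024,0,0,1]
    - [0.0015,-0.024,0,0,1]

```text
time_s: 8.75
ee_pos: [0.5348, -0.1557, 0.1248]
ee_rot: [[0.4, -0.003, 0.916], [-0.916, 0.003, 0.4], [-0.004, -1.0, -0.002]]
force: [-3.1, 6.4, -3.4]
grip_width: 0.016
```

arm_command:
  rows:
    - [0,-0.002,0,0,1]
    - [0,-0.005,0,0,1]
    - [0,-0.008,0,0,1]
    - [0,-0.01,0,0,1]
    - [0,-0.01,0,0,1]

```text
time_s: 9.25
ee_pos: [0.5344, -0.1555, 0.1344]
ee_rot: [[0.4, -0.004, 0.916], [-0.916, 0.003, 0.4], [-0.005, -1.0, -0.003]]
force: [-2.1, 6.3, -3.8]
grip_width: 0.016
```

Run:
```python
from h import *
for i in range(2):
    s=ctrl.get_state(); print(s["time_s"],np.round(s["ee_pos"],4),np.array(s["force"])@np.array(s["ee_rot"]),s["ft_torque"])
    n="scene" if i!=1 else "side"
    im=ctrl.capture(n); cv2.imwrite(f"pics/s6_{n}.png",cv2.resize(im[200:320,310:450],None,fx=5.5,fy=5,interpolation=cv2.INTER_CUBIC))
```

```text
9.25 [ 0.5344 -0.1555  0.1344] [-6.65526969  3.78772982  0.5782698 ] [1.82259024 0.78304077 0.00654352]
9.3 [ 0.5344 -0.1555  0.1343] [-7.94332949  4.18088945  0.23362584] [ 1.79794197  0.78242578 -0.01257371]
```

View pics/s6_scene.png

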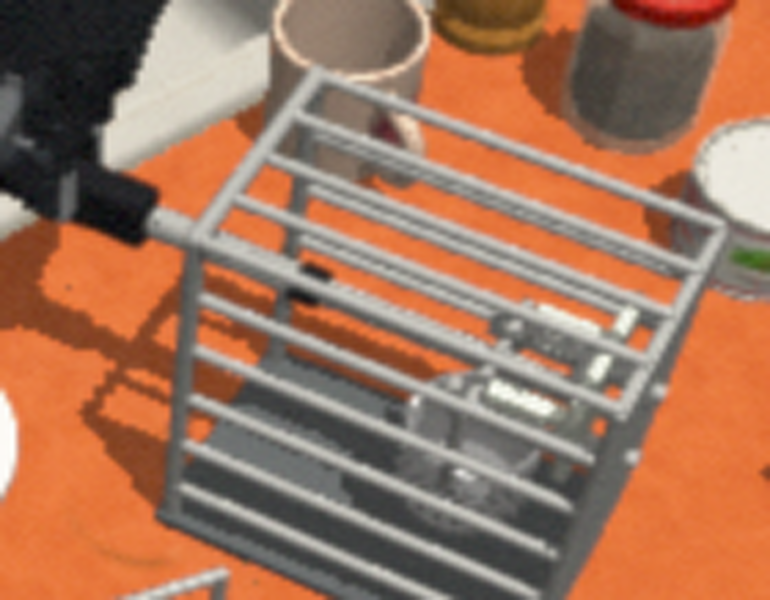

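View pics/s6_side.png

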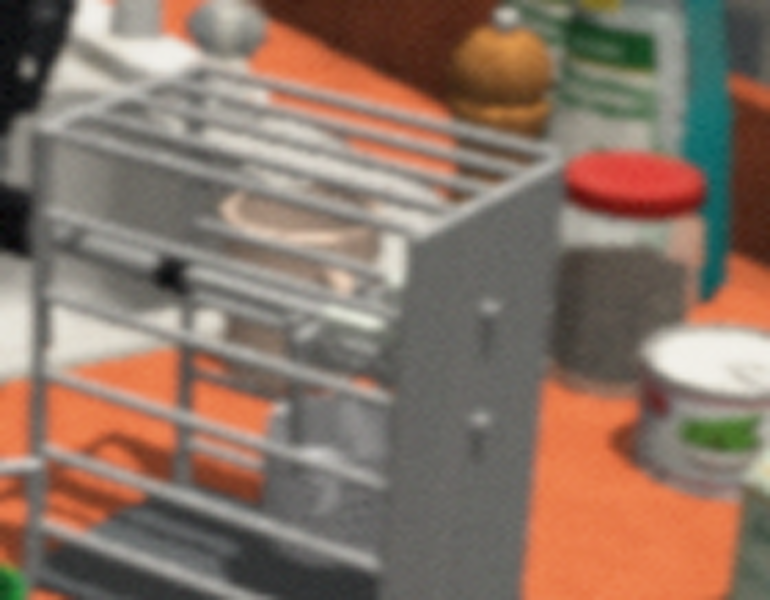

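arm_command:
  rows:
    - [0.001,-0.001,0,0,1]
    - [0.001,-0.004,0,0,1]
    - [0.001,-0.007,0,0,1]
    - [0.001,-0.01,0,0,1]
    - [0.001,-0.012,0,0,1]
    - [0.001,-0.012,0,0,1]

```text
time_s: 9.95
ee_pos: [0.5347, -0.1563, 0.1463]
ee_rot: [[0.4, -0.004, 0.916], [-0.916, 0.004, 0.4], [-0.005, -1.0, -0.003]]
force: [-2.5, 8.0, -4.7]
grip_width: 0.016
```

Run:
```python
from h import *
for i in range(2):
    s=ctrl.get_state(); print(s["time_s"],np.round(s["ee_pos"],4),np.array(s["force"])@np.array(s["ee_rot"]),s["ft_torque"])
    n="scene" if i!=1 else "side"
    im=ctrl.capture(n); cv2.imwrite(f"pics/s7_{n}.png",cv2.resize(im[220:300,340:440],None,fx=7.5,fy=7.5,interpolation=cv2.INTER_CUBIC))
```

```text
9.95 [ 0.5347 -0.1563  0.1463] [-8.28188356  4.76941207  0.9289351 ] [1.94504442e+00 7.99309953e-01 6.25437717e-04]
10.0 [ 0.5346 -0.1562  0.1462] [-7.48907512  3.09701088  0.13613869] [1.93066155 0.80820007 0.04408962]
```

View pics/s7_scene.png

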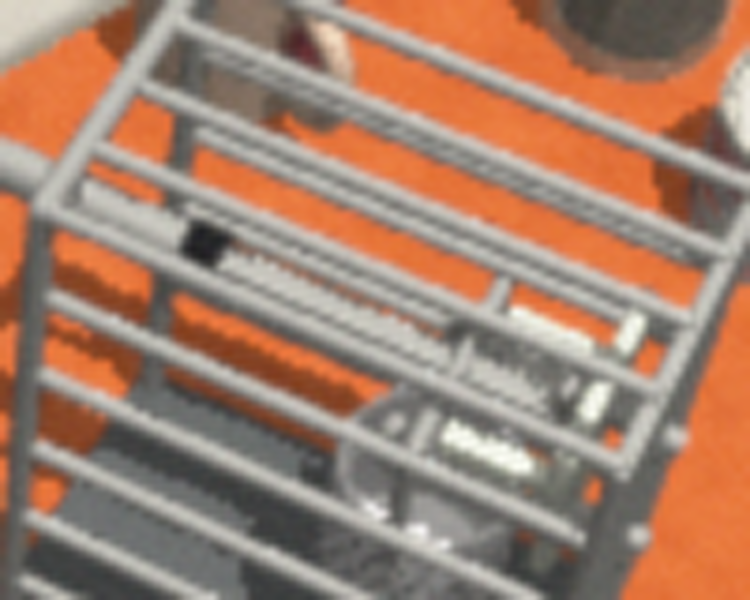

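View pics/s7_side.png

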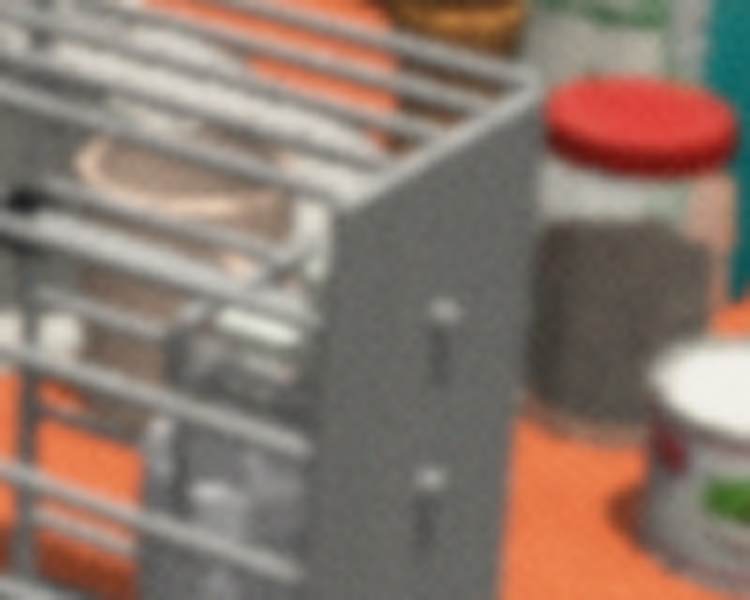

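arm_command:
  rows:
    - [0,-0.003,0,0,1]
    - [-0.001,-0.004,0,0,1]
    - [-0.003,-0.004,0,0,1]
    - [-0.006,-0.004,0,0,1]
    - [-0.01,-0.004,0,0,1]
    - [-0.014,-0.004,0,0,1]
    - [-0.019,-0.004,0,0,1]
    - [-0.024,-0.004,0,0,1]
    - [-0.03,-0.004,0,0,1]
    - [-0.035,-0.004,0,0,1]

```text
time_s: 11.05
ee_pos: [0.5226, -0.1266, 0.1517]
ee_rot: [[0.399, 0.001, 0.917], [-0.917, -0.0, 0.399], [0.001, -1.0, 0.0]]
force: [-0.0, -0.0, -3.1]
grip_width: 0.0162
```

Run:
```python
from h import *
for i in range(2):
    s=ctrl.get_state(); print(s["time_s"],np.round(s["ee_pos"],4),np.array(s["force"])@np.array(s["ee_rot"]),s["ft_torque"])
    n="scene" if i!=1 else "side"
    im=ctrl.capture(n); cv2.imwrite(f"pics/s8_{n}.png",cv2.resize(im[210:330,300:440],None,fx=5.5,fy=5,interpolation=cv2.INTER_CUBIC))
```

```text
11.05 [ 0.5226 -0.1266  0.1517] [ 0.00735941  3.11255084 -0.04488853] [ 0.23680615  0.09106342 -0.04971312]
11.1 [ 0.5222 -0.1254  0.1516] [-1.66847211  2.97982285 -0.6654729 ] [ 0.28848873  0.14184651 -0.05515239]
```

View pics/s8_scene.png

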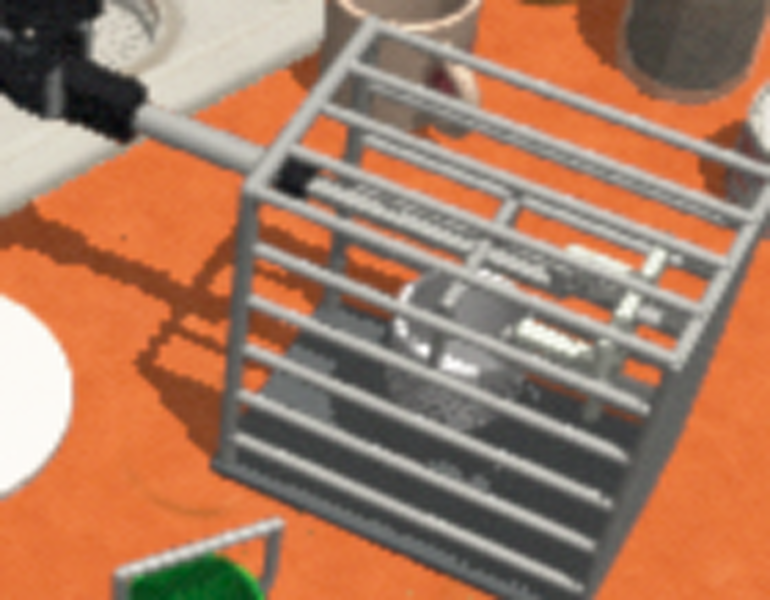

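View pics/s8_side.png

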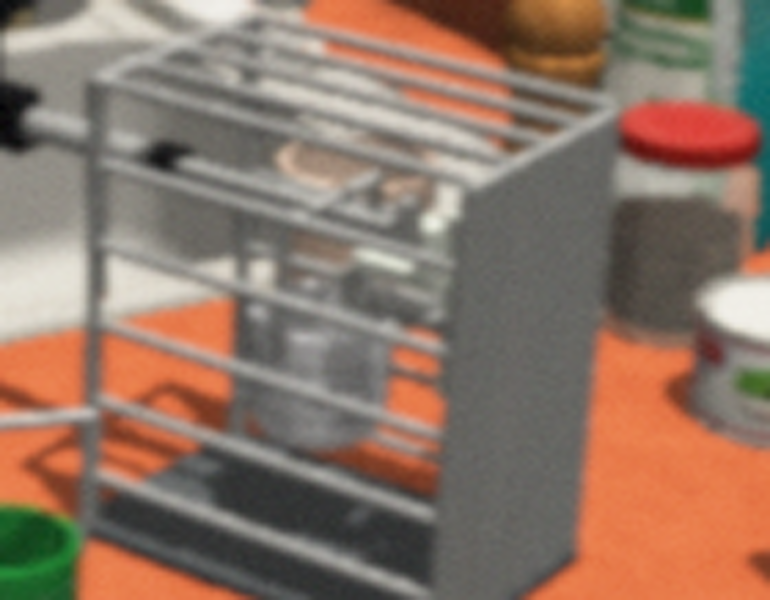

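arm_command:
  rows:
    - [-0.004,0,0,0,1]
    - [-0.011,0,0,0,1]
    - [-0.02,0,0,0,1]
    - [-0.03,0,0,0,1]
    - [-0.041,0,0,0,1]
    - [-0.053,0,0,0,1]
    - [-0.065,0,0,0,1]
    - [-0.076,0,0,0,1]
    - [-0.086,0,0,0,1]
    - [-0.095,0,0,0,1]

```text
time_s: 12.15
ee_pos: [0.4844, -0.0388, 0.1515]
ee_rot: [[0.399, 0.0, 0.917], [-0.917, 0.0, 0.399], [-0.0, -1.0, 0.0]]
force: [0.4, 0.4, -2.4]
grip_width: 0.0159
```

arm_command:
  rows:
    - [-0.008,0,0,0,1]
    - [-0.017,0,0,0,1]
    - [-0.027,0,0,0,1]
    - [-0.037,0,0,0,1]
    - [-0.047,0,0,0,1]
    - [-0.056,0,0,0,1]
    - [-0.063,0,0,0,1]
    - [-0.068,0,0,0,1]
    - [-0.07,0,0,0,1]
    - [-0.07,0,0,0,1]

```text
time_s: 13.15
ee_pos: [0.4567, 0.0247, 0.1515]
ee_rot: [[0.399, 0.0, 0.917], [-0.917, -0.0, 0.399], [0.0, -1.0, 0.0]]
force: [1.2, 0.4, -2.1]
grip_width: 0.016
```

Run:
```python
from h import *
for i in range(2):
    s=ctrl.get_state(); print(s["time_s"],np.round(s["ee_pos"],4),np.array(s["force"])@np.array(s["ee_rot"]),s["ft_torque"])
    n="scene" if i!=1 else "side"
    im=ctrl.capture(n); cv2.imwrite(f"pics/r9_{n}.png",im);cv2.imwrite(f"pics/s9_{n}.png",cv2.resize(im[170:340,210:410],None,fx=4,fy=3.5,interpolation=cv2.INTER_CUBIC))
```

```text
13.15 [0.4567 0.0247 0.1515] [0.1309878  2.12245082 1.30149605] [0.17158794 0.09693655 0.04155141]
13.2 [0.4569 0.0243 0.1515] [ 0.19618852  2.63893874 -0.95316263] [ 0.16093402  0.00421428 -0.04467697]
```

View pics/s9_scene.png

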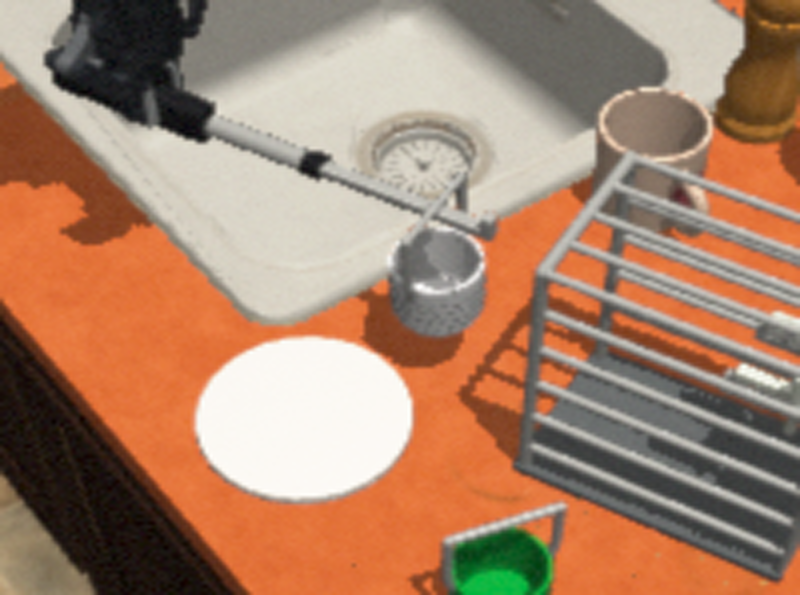

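View pics/s9_side.png

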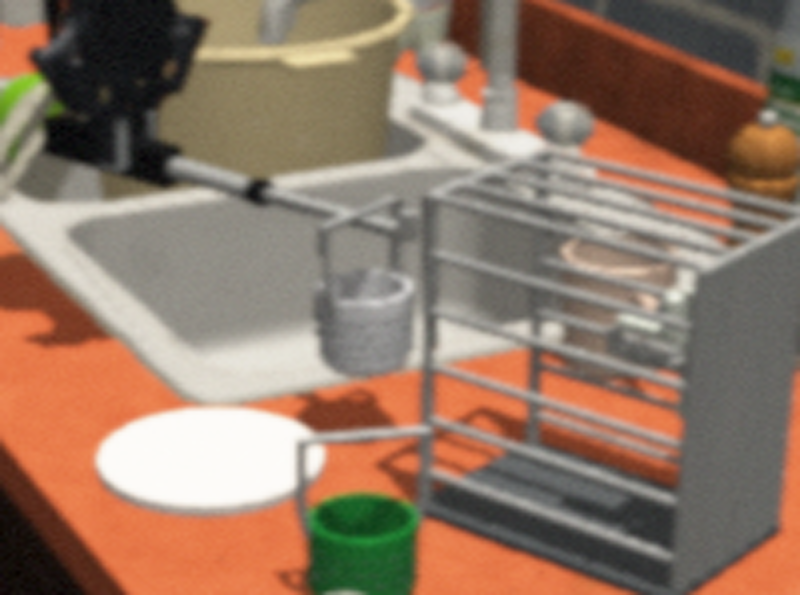

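Run:
```python
from h import *
for n in("scene","side"):
    im=cv2.imread(f"pics/r9_{n}.png"); hsv=cv2.cvtColor(im,cv2.COLOR_BGR2HSV)
    m=((hsv[...,1]<40)&(hsv[...,2]>225)).astype(np.uint8); k,l,st,ce=cv2.connectedComponentsWithStats(m)
    i=[j for j in range(1,k) if 220<ce[j][0]<310 and 270<ce[j][1]<320 and st[j][4]>300]
    c=cam(n)
    for j in i:
        cnt,_=cv2.findContours((l==j).astype(np.uint8),0,1); e=cv2.fitEllipse(max(cnt,key=len)); print(n,st[j],e, onz(c,*e[0],.01))
c=cam("scene"); g=lambda x,y:(210+x/4,170+y/3.5)
print(onz(c,*g(416,228),.166),onz(c,*g(464,178),.166),onz(c,*g(442,203),.166))
```

```text
scene [ 259  267   54   45 1927] ((285.5920715332031, 289.0162658691406), (44.450584411621094, 53.21730041503906), 82.61233520507812) [ 0.43544643 -0.15026242  0.01      ]
side [ 235  287   53   28 1155] ((261.0007019042969, 300.2701110839844), (27.309240341186523, 51.89495849609375), 87.5711441040039) [ 0.4347147  -0.14998048  0.01      ]
[ 0.51320848 -0.16002504  0.166     ] [ 0.55880056 -0.14309321  0.166     ] [ 0.536578   -0.15232465  0.166     ]
```

arm_command:
  rows:
    - [-0.001,0,0,0.7,1]
    - [-0.003,0,-0.001,2.2,1]
    - [-0.006,0,-0.002,4.2,1]
    - [-0.009,0,-0.003,6.5,1]
    - [-0.012,0,-0.005,9,1]
    - [-0.015,0,-0.006,11.5,1]
    - [-0.018,0,-0.008,14.2,1]
    - [-0.02,0,-0.009,16.8,1]
    - [-0.023,0,-0.011,19.2,1]
    - [-0.025,0,-0.012,21.3,1]

```text
time_s: 14.25
ee_pos: [0.4355, 0.0428, 0.1514]
ee_rot: [[0.036, -0.0, 0.999], [-0.999, 0.0, 0.036], [-0.0, -1.0, -0.0]]
force: [-0.8, -0.0, -2.5]
grip_width: 0.0156
```

arm_command:
  rows:
    - [-0.001,0,-0.001,1.2,1]
    - [-0.001,0,-0.001,2,1]
    - [-0.001,0,-0.001,2.2,1]
    - [-0.001,0,-0.001,2.2,1]
    - [-0.001,0,-0.001,2.2,1]
    - [-0.001,0.005,-0.001,2.2,1]
    - [-0.001,0.012,-0.001,2.2,1]
    - [-0.001,0.018,-0.001,2.2,1]
    - [-0.001,0.02,-0.001,2.2,1]
    - [-0.001,0.02,-0.001,2.2,1]

```text
time_s: 15.25
ee_pos: [0.4342, 0.0436, 0.1308]
ee_rot: [[0.001, -0.001, 1.0], [-1.0, -0.0, 0.001], [0.0, -1.0, -0.001]]
force: [-0.9, 0.3, -2.5]
grip_width: 0.0156
```

Run:
```python
from h import *
for i in range(2):
    s=ctrl.get_state(); print(s["time_s"],np.round(s["ee_pos"],4),np.round(s["ee_rot"],3)[:,0],np.array(s["force"])@np.array(s["ee_rot"]),s["ft_torque"])
    n="scene" if i!=1 else "side"
    im=ctrl.capture(n); cv2.imwrite(f"pics/r10_{n}.png",im);cv2.imwrite(f"pics/s10_{n}.png",cv2.resize(im[180:340,190:350],None,fx=4,fy=3.5,interpolation=cv2.INTER_CUBIC))
```

```text
15.25 [0.4342 0.0436 0.1308] [ 0.001 -1.     0.   ] [-0.26214591  2.4814705  -0.86483039] [ 0.18072519 -0.01199097  0.01725091]
15.3 [0.4345 0.0436 0.1312] [ 0.001 -1.     0.   ] [0.91038817 2.97616314 0.23867853] [ 0.23352513 -0.0175848   0.00924603]
```

View pics/s10_scene.png

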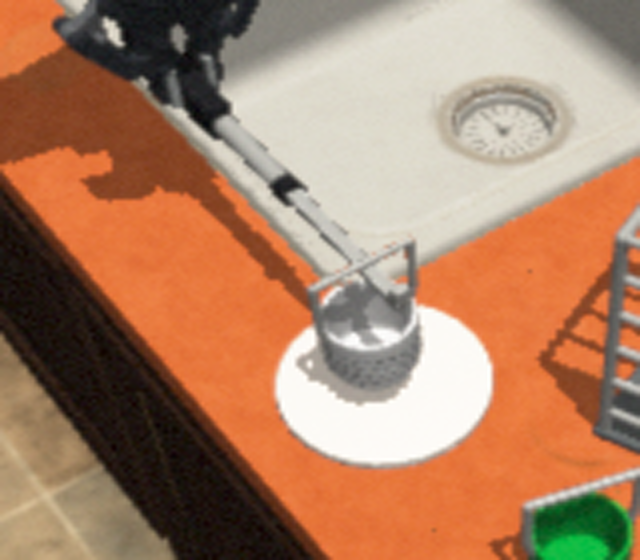

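View pics/s10_side.png

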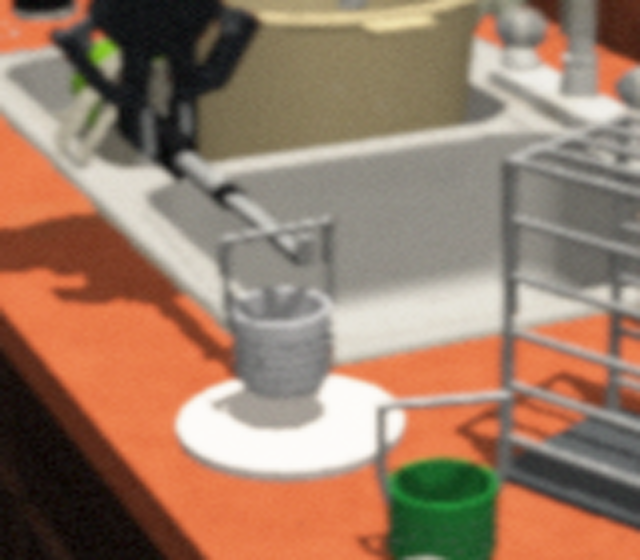

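Run:
```python
from h import *
c=cam("scene"); print(onz(c,281,255.4,.146))
c=cam("side"); g=lambda x,y:(190+x/4,180+y/3.5); print(onz(c,*g(278,231),.146))
```

```text
[ 0.43310131 -0.149664    0.146     ]
[ 0.43470102 -0.1502737   0.146     ]
```

Centred within 2 mm. Lowering gently.

arm_command:
  rows:
    - [0,0.005,0,0,1]
    - [0,0.012,0,0,1]
    - [0,0.018,0,0,1]
    - [0,0.022,0,0,1]
    - [0,0.024,0,0,1]
    - [0,0.0255,0,0,1]
    - [0,0.027,0,0,1]
    - [0,0.0285,0,0,1]
    - [0,0.03,0,0,1]
    - [0,0.0315,0,0,1]

```text
time_s: 16.35
ee_pos: [0.4349, 0.0436, 0.1]
ee_rot: [[0.001, 0.0, 1.0], [-1.0, 0.0, 0.001], [-0.0, -1.0, 0.0]]
force: [-0.4, -0.5, -0.8]
grip_width: 0.0162
```

arm_command:
  rows:
    - [0,0.002,0,0,1]
    - [0,0.005,0,0,1]
    - [0,0.008,0,0,1]
    - [0,0.011,0,0,1]
    - [0,0.014,0,0,1]
    - [0,0.017,0,0,1]
    - [0,0.019,0,0,1]
    - [0,0.02,0,0,1]
    - [0,0.02,0,0,1]

```text
time_s: 17.25
ee_pos: [0.4346, 0.0436, 0.0798]
ee_rot: [[0.0, -0.0, 1.0], [-1.0, -0.0, 0.0], [0.0, -1.0, -0.0]]
force: [0.2, -0.1, -2.1]
grip_width: 0.016
```

Run:
```python
from h import *
for i in range(2):
    s=ctrl.get_state(); print(s["time_s"],np.round(s["ee_pos"],4),np.round(s["ee_rot"],3)[:,0],np.array(s["force"])@np.array(s["ee_rot"]),s["ft_torque"])
    n="scene" if i!=1 else "side"
    im=ctrl.capture(n); cv2.imwrite(f"pics/r11_{n}.png",im);cv2.imwrite(f"pics/s11_{n}.png",cv2.resize(im[210:330,210:330],None,fx=5,fy=5,interpolation=cv2.INTER_CUBIC))
```

```text
17.25 [0.4346 0.0436 0.0798] [ 0. -1.  0.] [0.09003455 2.09914351 0.17662952] [ 0.08997477 -0.0018533  -0.03660933]
17.3 [0.4347 0.0436 0.0799] [ 0. -1. -0.] [ 0.33038441  1.60811166 -0.28946674] [-0.00352284 -0.01820226  0.00745805]
```

View pics/s11_scene.png

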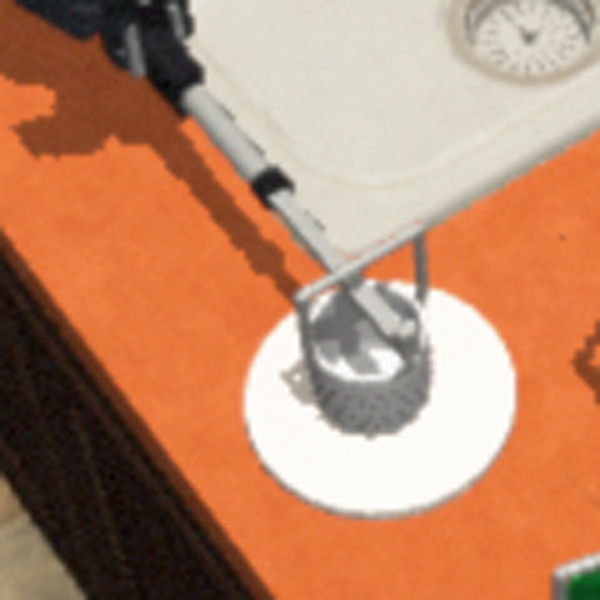

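View pics/s11_side.png

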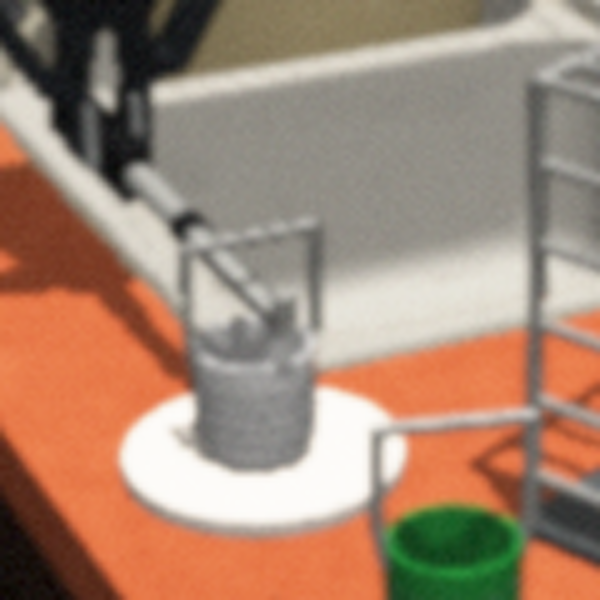

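arm_command:
  rows:
    - [-0.004,0,0,0,1]
    - [-0.012,0,0,0,1]
    - [-0.024,0,0,0,1]
    - [-0.04,0,0,0,1]
    - [-0.058,0,0,0,1]
    - [-0.078,0,0,0,1]
    - [-0.1,0,-0.005,2,1]
    - [-0.125,0,-0.015,4,1]
    - [-0.15,0,-0.027,6,1]
    - [-0.168,0,-0.037,8,1]

```text
time_s: 18.35
ee_pos: [0.3965, 0.2147, 0.0801]
ee_rot: [[-0.138, 0.0, 0.99], [-0.99, 0.001, -0.138], [-0.001, -1.0, -0.0]]
force: [0.6, 0.9, -2.2]
grip_width: 0.0162
```

arm_command:
  rows:
    - [0,0,0,0,1]
    - [0,0.015,0,0,1]
    - [0,0.035,0,0,1]
    - [0,0.052,0,0,1]
    - [0,0.062,0,0,1]
    - [0,0.067,0,0,1]
    - [0,0.07,0,0,1]
    - [0,0.07,0,0,1]

```text
time_s: 19.15
ee_pos: [0.3978, 0.2117, 0.01]
ee_rot: [[-0.139, 0.0, 0.99], [-0.99, 0.0, -0.139], [-0.0, -1.0, 0.0]]
force: [-0.4, -0.5, -1.4]
grip_width: 0.0161
```

Run:
```python
from h import *
s=ctrl.get_state(); print(s["time_s"],np.round(s["ee_pos"],4),np.round(s["ee_rot"],3)[:,0],s["force"],s["ft_torque"])
im=ctrl.capture("scene"); cv2.imwrite(f"pics/s12.png",cv2.resize(im[150:330,140:340],None,fx=4,fy=3.3,interpolation=cv2.INTER_CUBIC))
```

```text
19.15 [0.3978 0.2117 0.01  ] [-0.139 -0.99  -0.   ] [-0.41516549 -0.45053173 -1.38112629] [-0.00579217 -0.00877844  0.00311027]
```

View pics/s12.png

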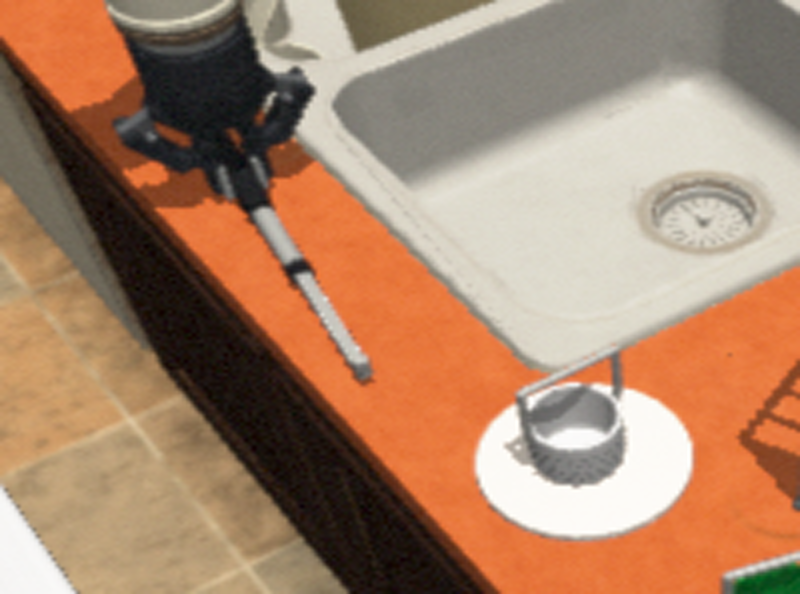

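Basket stands on the trivet and the rod is 2–3 mm above the worktop; touch down and release.

arm_command:
  rows:
    - [0,0.0015,0,0,1]
    - [0,0.0025,0,0,1]
    - [0,0.0025,0,0,1]
    - [0,0.0025,0,0,-1]
    - [0,0.0025,0,0,-1]
    - [0,0.0025,0,0,-1]
    - [0,0.0025,0,0,-1]
    - [0,0.0025,0,0,-1]
    - [0,0.0025,0,0,-1]

```text
time_s: 20.1
ee_pos: [0.3976, 0.2116, 0.0075]
ee_rot: [[-0.139, -0.0, 0.99], [-0.99, 0.0, -0.139], [-0.0, -1.0, -0.0]]
force: [0.2, -0.2, -0.6]
grip_width: 0.0854
```

arm_command:
  rows:
    - [0,-0.005,0,0,-1]
    - [0,-0.02,0,0,-1]
    - [0,-0.05,0,0,-1]
    - [0,-0.085,0,0,-1]
    - [0,-0.12,0,0,-1]
    - [0,-0.14,0,0,-1]
    - [0,-0.15,0,0,-1]
    - [0,-0.15,0,0,-1]

```text
time_s: 20.9
ee_pos: [0.3984, 0.212, 0.1587]
ee_rot: [[-0.139, 0.002, 0.99], [-0.99, 0.001, -0.139], [-0.002, -1.0, 0.002]]
force: [-0.3, -0.2, 0.3]
grip_width: 0.0855
```

Run:
```python
from h import *
s=ctrl.get_state(); print(s["time_s"],np.round(s["ee_pos"],4),s["force"],s["grip_width"])
im=ctrl.capture("scene"); cv2.imwrite(f"pics/s13.png",im)
for t in["salt","jar","mug","hook_rod","basket","trivet"]:
    d=ctrl.look_for(t,"scene"); print(t,[(np.round(x["extent"]),round(x["score"],2)) for x in d[:2]])
im=ctrl.capture("side"); cv2.imwrite(f"pics/d13.png",cv2.resize(im[180:330,180:340],None,fx=4.5,fy=4,interpolation=cv2.INTER_CUBIC))
```

```text
20.9 [0.3984 0.212  0.1587] [-0.2772958  -0.24986229  0.29866199] 0.08546682327892574
salt [(array([332., 384., 356., 411.]), 0.65)]
jar [(array([363., 403., 392., 443.]), 0.83)]
mug [(array([358., 196., 387., 233.]), 0.94), (array([363., 405., 392., 445.]), 0.51)]
hook_rod [(array([188., 188., 232., 266.]), 0.93)]
basket [(array([323., 319., 352., 355.]), 0.7), (array([267., 256., 298., 296.]), 0.55)]
trivet [(array([262., 266., 312., 314.]), 0.89)]
```

View pics/s13.png

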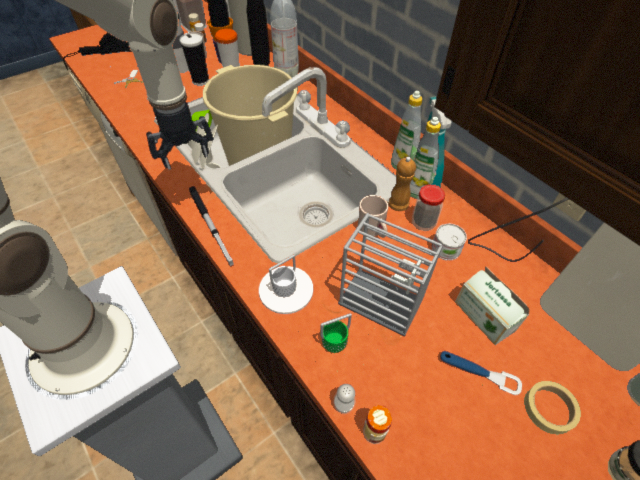

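View pics/d13.png

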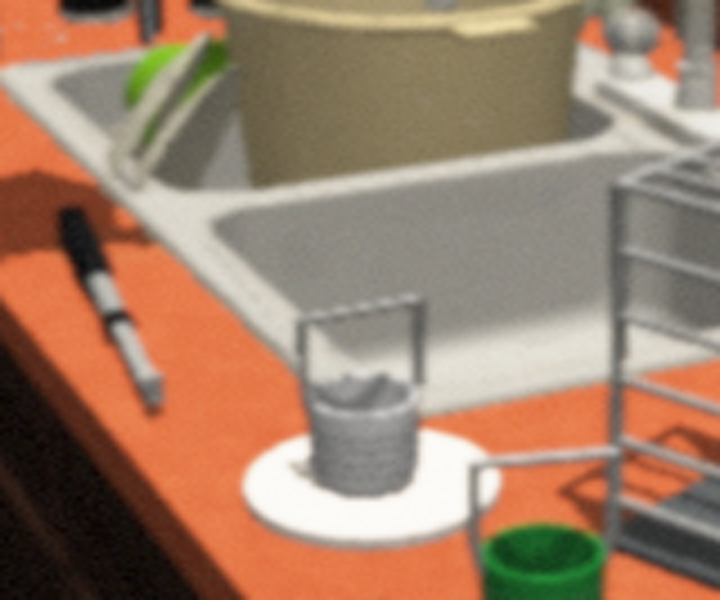

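```bash
python3 -c "
from station import ctrl
print(ctrl.hand_in())"
```

```text
the job is handed in; nothing more can be done
None
```

The basket is off the prongs and standing upright on the trivet, and the rod is back on the worktop at about its original spot. I handed the job in at about 21 s; no verdict is reported.

**How it went:** I gripped the rod by its handle, reached through the bail and found the sprung plate by feel. I pushed it about 10 mm, with a steady 7–8 N, and kept it pushed while lifting the bail off the prongs. I then drew the basket out on the hook to about rack x = -0.16 m (estimated). After lowering it onto the trivet, I unhooked and laid the rod down.

**Last checks:**
- **Basket:** upright and alone on the trivet in both the scene and side pictures. The bail's middle was within about 2 mm of the trivet's centre just before lowering. I did not measure its position again after release.
- **Rod:** flat on the worktop, its handle about 0.37 m from the trivet and nothing touching the basket.
- **Bystanders:** salt, jar and mug show within about 2 pixels of where they started. The green look-alike was not touched.
- **Forces:** the highest single push reading was about 8.3 N, against the 14 N limit. Force noise was about 1 N.

Nothing failed. The only disagreement was a misfit of up to 4 pixels in the side view of the rack's corners. Overlaying the keeper lips on the scene view agreed to about 2 mm.

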